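# Shut the packed sandwich carrier and snap its toggle latches

## Task

Make the packed sandwich carrier ready for collection: with the fingertips push its hinged lid all the way down first, then press each of the two toggle levers on the lid's front edge down past the middle so that it snaps over against the box and holds the lid. Only push and press, gently: do not grip or lift anything or shove the carrier out of its place, and leave the salt shaker, the spice jar and the price holder standing where they are.

Things in the scene. Friction and masses are not known exactly. Their poses are not given: they have to be found in the camera images.
- carrier: loose aluminium tub, about 2.5 kg, 110 mm deep (x), 200 wide (y), 104 tall, rolls inside, on rubber feet, with a hinged window lid (white frame 12 mm thick; top at 116 mm when shut) and two steel toggle latches on the lid's front edge, 140 mm apart. Origin: centre of its underside; x points from its front to its back (the levers are on the -x side), y to its left seen from the robot, z up
- carrier_lid (a joint): lid angle: 0 = fully shut, lying on the rim; grows as its front edge rises (about 0.6 to 1.0 at the start, at most 1.15). The hinge is stiff: the lid stays where it is left; it takes about 1 to 3 N at the front edge to move it
- lid_edge (a point): point on the lid's upper face, in the middle of its width, 11 mm behind its front edge and 106 mm from the hinge line: the place to push. The front strip of the frame is 26 mm wide. Its z axis is the outward normal of the lid's upper face
- lid_hinge (a point): middle of the lid's hinge line, at the carrier's back, 105 mm above the table; the line runs along the carrier's y
- left_lever (a joint): the left latch lever (seen from the robot): 0 = open, sticking out from the lid's front edge, 25 deg up from the lid's plane; grows as it is pressed down; 0.44 = straight out; 1.95 = closed, hanging down against the front. A spring (at most 0.16 N m, about 3 to 4 N at the pad) drives it to the nearer end: up to about 0.75 it springs back open, beyond 0.9 it snaps shut by itself in about 0.5 s
- right_lever (a joint): the right latch lever (seen from the robot): 0 = open, sticking out from the lid's front edge, 25 deg up from the lid's plane; grows as it is pressed down; 0.44 = straight out; 1.95 = closed, hanging down against the front. A spring (at most 0.16 N m, about 3 to 4 N at the pad) drives it to the nearer end: up to about 0.75 it springs back open, beyond 0.9 it snaps shut by itself in about 0.5 s
- left_pad (a point): middle of the finger pad on the left lever, on the face that is up when the lever is open: 50 mm from its pivot. The lever is a steel strip 65 mm long, 24 mm wide and 4 mm thick at the pad. The pad swings in an arc about the left pivot, in the carrier's x-z plane
- right_pad (a point): middle of the finger pad on the right lever, on the face that is up when the lever is open: 50 mm from its pivot. The lever is a steel strip 65 mm long, 24 mm wide and 4 mm thick at the pad. The pad swings in an arc about the right pivot, in the carrier's x-z plane
- left_pivot (a point): hinge pin of the left lever, carried by the lid: 9 mm in front of the lid's front edge and 7 mm above the lid's upper face, 123 mm above the table when the lid is shut; runs along the carrier's y. With the lid shut, a hook on the lever swings under a keeper on the tub as the lever goes home, driven by a spring strut
- right_pivot (a point): hinge pin of the right lever, carried by the lid: 9 mm in front of the lid's front edge and 7 mm above the lid's upper face, 123 mm above the table when the lid is shut; runs along the carrier's y. With the lid shut, a hook on the lever swings under a keeper on the tub as the lever goes home, driven by a spring strut
- salt_shaker: salt shaker, 44 mm across, 90 mm tall, standing beside a front corner of the carrier; leave alone. Origin: centre of its foot
- spice_jar: spice jar with dark cap, 41 mm across, 105 mm tall, standing beside a front corner of the carrier; leave alone. Origin: centre of its foot
- price_block: price holder: small wooden block with a black card, 22 x 62 x 58 mm, standing in front of the carrier; leave alone. Origin: centre of its foot

How it is judged:
By the outcome, as a careful person would: the job done as asked, in the order asked, and still so for the second after the job is handed in, with the robot touching nothing.
It also fails if it takes over 58 s, if anything falls off the work surface, if the arm or the gripper's body presses on something with over 40 N, if the wrist force passes 120 N, or if a joint passes its speed limit or range.

## Robot

A 6-joint arm with a two-finger parallel gripper is mounted at the origin on a cart in front of the work surface, level with it; the furniture and walls round the work are solid. World frame = base frame: x ahead of the robot, y to its left, z up, the work surface at z = 0. Lengths are in mm, angles in degrees, forces in N, time in s.
With the tool pointing down it reaches from about 300 to 850 mm from the base axis. Payload 4.2 kg.
Tool frame: the origin (TCP) lies midway between the tips of the shut fingers; the grasp point (between the pads) lies 19 mm behind it; z points along the fingers, y is the direction in which the jaws open and shut (so a half turn about z gives the same grasp; the last joint's range is limited). The gripper opens to 91 mm and grips with 3 to 60 N. Pads are 32 mm wide; open, the fingers measure 118 mm over their backs; the gripper's body (76 mm by 178 mm) begins 60 mm behind the grasp point.
Start: joints at [67.323, 18.312, 89.639, -0, 72.044, -1.146], TCP at [211.038, 534.889, 213.976] pointing down, gripper open.
Joint ranges: [-177.97, 177.97], [-48.28, 115.42], [12.27, 149.76], [-77.06, 257.06], [2.81, 150.46], [-146.56, 146.56]. Speed limits (degrees/s): [147.25, 147.25, 180, 180, 180, 180].

## Interface

Orientations are given as [roll, pitch, yaw] about the fixed x, y, z axes, in that order (R = Rz(yaw) Ry(pitch) Rx(roll)).
In Python, from workcell import env gives the robot as it stands.
- The arm moves only by the shell command python3 -m jog 'ROWS' [FORCE]. ROWS is JSON, a list of rows, each an object of numbers: "dx", "dy", "dz": the shift along the world's x, y, z in m; "wx", "wy", "wz": the turn, a rotation vector about the world's x, y, z in rad; "grip": the gripper's target within -1 to 1 (shut at 1, half-way at 0, fully open at -1). In form: [{"dx": .., "dy": .., "dz": .., "wx": .., "wy": .., "wz": .., "grip": ..}, ...]. A call has 1 to 10 rows; each row shifts and turns the commanded pose from where the row before left it; what a row does not reach is not made up. A row lasts 1/10 s, in which the tool goes at most 50 mm and 8.59 degrees, less where a joint would pass 70% of its speed; a pose out of reach is approached as far as the arm can. A call with a gripper value outside its range is refused whole. The fingers move at their own pace and stop on an object; FORCE is the grip in N (left out, the last holds). Time passes only in rows, so rows that do not move let the fingers close. It gives the time, the measured TCP pose, the force and the opening at its end, in the units of the state.
- env.state(): the state, without advancing time (a new reading comes with each control period).
- env.grab_frame(name): name is "scene" or "top" or "wrist"; returns the picture (420x560x3 uint8, red, green, blue); there is no depth.
- env.get_calibration(name): a dict with "fx", "fy", "cx", "cy" (pixels), "R" (3x3) and "t" (3): a world point X has camera coordinates R X + t. Camera axes: x right, y down, z forward; pixel columns grow to the right and rows downward; lengths in mm; the calibration is good to about 2 mm. A picture is of the moment at which its call begins: read the wrist's pose just before it. get_calibration takes no time and is no camera call; for the wrist camera it gives the pose at the moment of the call.
- env.job_done(): hands the job in, once; it reports no verdict.
The state is a dict: "time_s": time; "qpos": joint angles; "qvel": joint speeds; "effort": joint torques, N m; "ee_pos": TCP position; "ee_rot": TCP orientation; "force": force on the tool from outside, world axes, zero at the start; "torque": the same for the moment, N m; "gripper_width": finger opening in mm.
Only numpy, scipy, OpenCV 4.12 (cv2) and the standard library are available. Lean on these libraries where they do the work, as an engineer would, in place of code of your own. Each camera call takes 0.05 s, during which the arm holds its last target. There are 200 camera calls.

## Working session

There is one attempt and no reset: what is moved stays moved. The work goes in short steps, Python scripts to look and compute and a shell command to move; the robot and the scene stay as the last step left them, time stands still between calls to the robot, and variables do not carry over. Pictures are saved under pics/ and viewed, about 8 in all and at most 12, crops included, and the job is handed in when it is done.

```bash
mkdir -p pics
cat > h.py <<'E'
from workcell import env
import numpy as np, cv2
def snap(n,f):
    c=env.get_calibration(n); im=env.grab_frame(n); cv2.imwrite('pics/'+f,cv2.cvtColor(im,cv2.COLOR_RGB2BGR)); return im,c
def ray(c,u,v):
    R=np.array(c['R']);t=np.array(c['t']);d=R.T@np.array([(u-c['cx'])/c['fx'],(v-c['cy'])/c['fy'],1]);return -R.T@t,d
def onz(c,u,v,z):
    o,d=ray(c,u,v);return o+d*(z-o[2])/d[2]
def tri(c1,p1,c2,p2):
    o1,d1=ray(c1,*p1);o2,d2=ray(c2,*p2)
    s=np.linalg.lstsq(np.c_[d1,-d2],o2-o1,rcond=None)[0];a=o1+d1*s[0];b=o2+d2*s[1];return (a+b)/2,np.linalg.norm(a-b)
E
python3 - <<'E'
from h import *
a,_=snap('scene','s0.png');b,_=snap('top','t0.png')
print(env.state())
for n in('scene','top'):c=env.get_calibration(n);print(n,-np.array(c['R']).T@c['t'])
E
```

```text
{'time_s': 0.1, 'qpos': array([ 6.73236714e+01,  1.83478667e+01,  8.96976698e+01, -7.42473199e-04,
        7.20454568e+01, -1.14519897e+00]), 'qvel': array([ 0.02636156, -0.09157637, -0.22162529, -0.0938716 ,  0.06245046,
       -0.01487203]), 'effort': array([-1.74704390e-03, -4.13333774e+01, -2.32509702e+01,  7.27449870e-02,
        4.22195171e-02, -4.57141925e-05]), 'ee_pos': array([210.85322301, 534.46511173, 213.2173159 ]), 'ee_rot': array([-1.79909011e+02, -1.11279557e-03,  1.58469099e+02]), 'force': array([ 0.10048132, -0.02980779, -1.13445094]), 'torque': array([ 0.01008616, -0.02564457,  0.00427381]), 'gripper_width': 91.23014860456402}
scene [ 352.21051248 -370.44132285  725.42321184]
top [536.57203987 131.0328398  964.38982599]
```

View pics/s0.png

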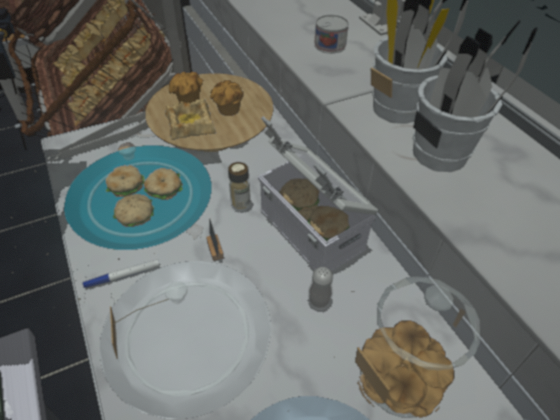

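View pics/t0.png

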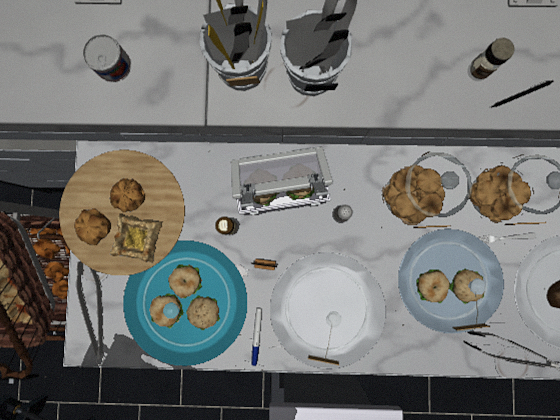

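The scene view shows the carrier at about (318,215), with the jar at (239,185), the shaker at (320,287) and the price block at (214,242). In the top view the carrier is at about (283,183), the jar at (227,226), the shaker at (343,213) and the block at (264,264). I'll enlarge both next.

Run:
```python
from h import *
s=cv2.imread('pics/s0.png')[105:285,215:395];t=cv2.imread('pics/t0.png')[135:235,215:355]
s=cv2.resize(s,None,fx=3.3,fy=3.3,interpolation=cv2.INTER_CUBIC)
cv2.imwrite('pics/sc.png',s); cv2.imwrite('pics/tc.png',cv2.resize(t,None,fx=5.5,fy=5.5,interpolation=cv2.INTER_CUBIC))
```

```text
(no output)
```

View pics/sc.png

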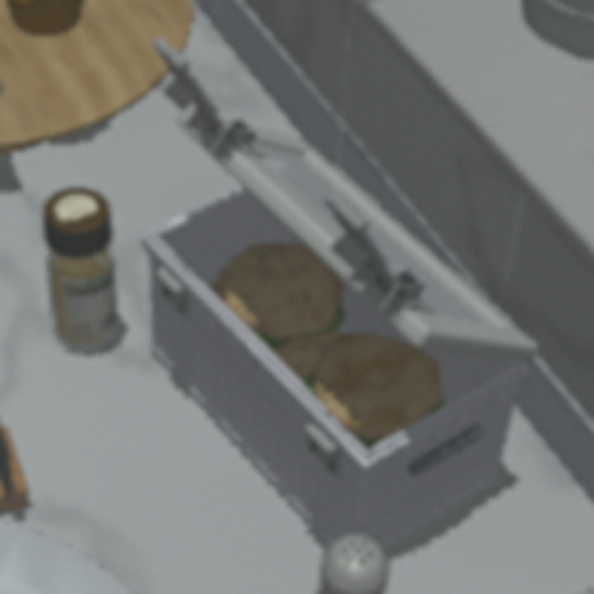

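View pics/tc.png

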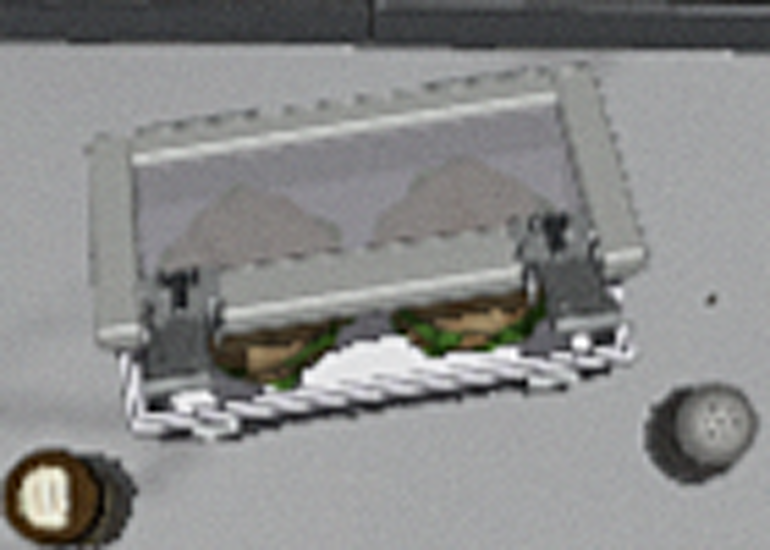

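Run:
```python
from h import *
S=env.get_calibration('scene');T=env.get_calibration('top')
s=lambda u,v:(u/3.3+215,v/3.3+105); t=lambda u,v:(u/5.5+215,v/5.5+135)
for n,a,b in [('rimL',(145,240),(132,428)),('rimR',(370,460),(632,355))]:
    print(n,tri(S,s(*a),T,t(*b)),onz(S,*s(*a),104).round(),onz(T,*t(*b),104).round())
print('hinge R scene z110',onz(S,*s(537,345),112).round())
print('back L/R top z115',onz(T,*t(85,150),115).round(),onz(T,*t(590,65),115).round())
print('jar',tri(S,s(75,208),T,t(47,497)),'salt',tri(S,s(355,550),T,t(720,420)))
print('block',onz(T,264,264,58).round())
for n,p in [('lidFL',(98,345)),('lidFR',(645,265))]:
    for z in(160,180,200,220):print(n,z,onz(T,*t(*p),z).round())
print('lever R tip?',tri(S,s(330,205),T,t(552,215)),'L',tri(S,s(160,45),T,t(180,275)))
```

```text
rimL (array([606.45119548, 231.72886466,  94.90433531]), np.float64(3.0492369887151467)) [604. 223. 104.] [604. 231. 104.]
rimR (array([639.67658527,  28.88882365, 104.39682382]), np.float64(4.578764132004278)) [642.  28. 104.] [638.  30. 104.]
hinge R scene z110 [758.  53. 112.]
back L/R top z115 [716. 252. 115.] [754.  49. 115.]
jar (array([576.80955963, 264.36620087, 104.43811197]), np.float64(2.3456112159957434)) salt (array([613.58822289,  -8.14191677,  90.13178478]), np.float64(0.9180413004153013))
block [490. 175.  58.]
lidFL 160 [631. 238. 160.]
lidFL 180 [629. 236. 180.]
lidFL 200 [627. 233. 200.]
lidFL 220 [624. 230. 220.]
lidFR 160 [665.  32. 160.]
lidFR 180 [662.  34. 180.]
lidFR 200 [659.  37. 200.]
lidFR 220 [656.  39. 220.]
lever R tip? (array([654.8250674 ,  79.32925791, 235.43007486]), np.float64(32.332539216523394)) L (array([627.46493302, 205.18161803, 249.74767075]), np.float64(36.57320844193692))
```

Estimate from both views: carrier centre about (676,139), yaw about 10°, lid angle about 0.7 rad, lever tips at z of about 250. I'll shut the fingers and go in high, with the jaw axis along the carrier's x so the gripper body fits between the levers.

```bash
python3 -m jog '[{"dz":0.045,"grip":1},{"dz":0.045,"grip":1},{"dx":0.03,"dy":-0.03,"wz":-0.1,"grip":1},{"dx":0.035,"dy":-0.03,"wz":-0.1,"grip":1},{"dx":0.035,"dy":-0.03,"wz":-0.1,"grip":1},{"dx":0.035,"dy":-0.03,"wz":-0.1,"grip":1},{"dx":0.035,"dy":-0.03,"wz":-0.1,"grip":1},{"dx":0.035,"dy":-0.03,"wz":-0.1,"grip":1},{"dx":0.035,"dy":-0.03,"wz":-0.1,"grip":1},{"dx":0.035,"dy":-0.03,"wz":-0.1,"grip":1}]' 20
python3 -m jog '[{"dx":0.03,"dy":-0.03,"wz":-0.1,"grip":1},{"dx":0.03,"dy":-0.03,"wz":-0.1,"grip":1},{"dx":0.03,"dy":-0.03,"grip":1},{"dx":0.03,"dy":-0.03,"grip":1},{"dx":0.03,"dy":-0.02,"grip":1},{"dx":0.02,"dy":-0.02,"grip":1},{"grip":1}]'
python3 - <<'E'
from h import *
snap('wrist','w1.png')
print(env.state()['ee_pos'],env.state()['ee_rot'],env.state()['force'])
E
```

```text
[210.88324204 534.54971479 213.33597752] [-1.79925879e+02 -2.22723897e-03  1.58470567e+02] [ 0.36269674 -0.56646192 -0.12696744]invalid input
invalid input
```

View pics/w1.png

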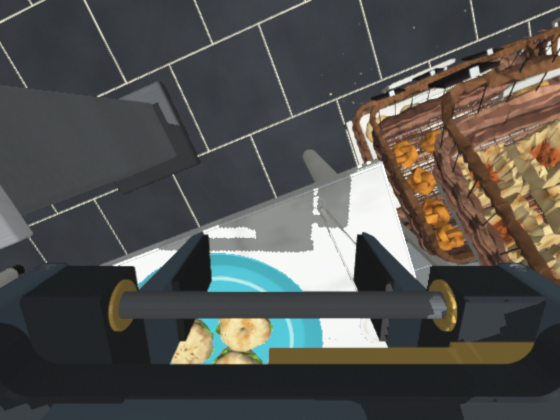

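The moves were refused, probably because every row needs all the keys. The picture only shows the start pose, so I'll resend with full rows.

```bash
python3 -m jog '[{"dx":0,"dy":0,"dz":0.045,"wx":0,"wy":0,"wz":0,"grip":1},{"dx":0,"dy":0,"dz":0.045,"wx":0,"wy":0,"wz":0,"grip":1},{"dx":0.03,"dy":-0.03,"dz":0,"wx":0,"wy":0,"wz":-0.1,"grip":1},{"dx":0.035,"dy":-0.03,"dz":0,"wx":0,"wy":0,"wz":-0.1,"grip":1},{"dx":0.035,"dy":-0.03,"dz":0,"wx":0,"wy":0,"wz":-0.1,"grip":1},{"dx":0.035,"dy":-0.03,"dz":0,"wx":0,"wy":0,"wz":-0.1,"grip":1},{"dx":0.035,"dy":-0.03,"dz":0,"wx":0,"wy":0,"wz":-0.1,"grip":1},{"dx":0.035,"dy":-0.03,"dz":0,"wx":0,"wy":0,"wz":-0.1,"grip":1},{"dx":0.035,"dy":-0.03,"dz":0,"wx":0,"wy":0,"wz":-0.1,"grip":1},{"dx":0.035,"dy":-0.03,"dz":0,"wx":0,"wy":0,"wz":-0.1,"grip":1}]' 20
```

```text
time_s: 1.15
ee_pos: [487.1, 293.4, 303.7]
ee_rot: [-180.0, -0.0, 112.4]
force: [0.4, -0.1, -1.1]
gripper_width: 14.3
```

```bash
python3 -m jog '[{"dx":0.035,"dy":-0.03,"dz":0,"wx":0,"wy":0,"wz":-0.05,"grip":1},{"dx":0.035,"dy":-0.03,"dz":0,"wx":0,"wy":0,"wz":-0.05,"grip":1},{"dx":0.035,"dy":-0.03,"dz":0,"wx":0,"wy":0,"wz":-0.05,"grip":1},{"dx":0.035,"dy":-0.03,"dz":0,"wx":0,"wy":0,"wz":-0.05,"grip":1},{"dx":0.025,"dy":-0.03,"dz":0,"wx":0,"wy":0,"wz":-0.013,"grip":1},{"dx":0.01,"dy":-0.007,"dz":0,"wx":0,"wy":0,"wz":0,"grip":1},{"dx":0,"dy":0,"dz":0,"wx":0,"wy":0,"wz":0,"grip":1},{"dx":0,"dy":0,"dz":0,"wx":0,"wy":0,"wz":0,"grip":1}]'
python3 - <<'E'
from h import *
a,_=snap('top','t1.png');b,_=snap('scene','s1.png')
s=cv2.resize(cv2.cvtColor(b,cv2.COLOR_RGB2BGR)[80:280,200:400],(600,600),interpolation=cv2.INTER_CUBIC)
cv2.imwrite('pics/s1c.png',s)
print(env.state()['ee_pos'],env.state()['ee_rot'],env.state()['gripper_width'])
E
```

```text
time_s: 1.95
ee_pos: [660.3, 138.7, 303.7]
ee_rot: [-179.9, -0.1, 100.5]
force: [-1.0, 0.5, -0.3]
gripper_width: 0.6
[659.99951069 139.33169569 304.31575183] [-1.79994618e+02 -3.33980597e-02  1.00532199e+02] 0.5756017948951501
```

View pics/s1c.png

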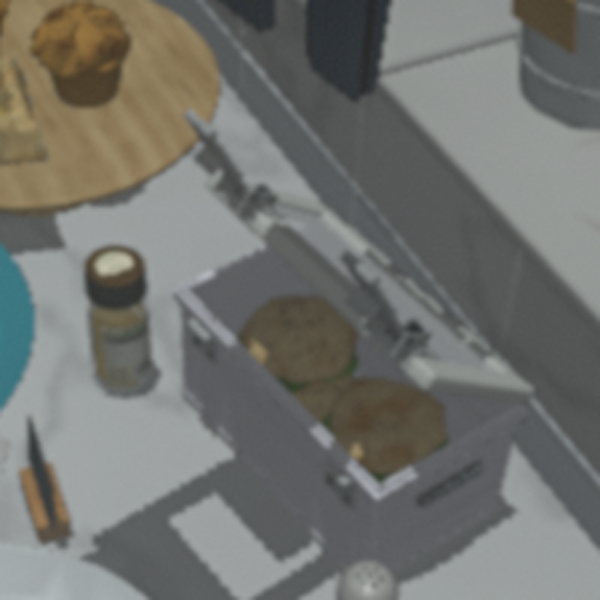

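The scene crop shows the fingers clear above the lid. The levers still stick up on either side, with pivots near crop pixels (262,195) and (408,340). Lid angle is now about 0.75 rad, with the edge at about (658,137,185). I'll descend to feel for it.

```bash
python3 -m jog '[{"dx":0.005,"dy":0,"dz":-0.03,"wx":0,"wy":0,"wz":0,"grip":1},{"dx":0,"dy":0,"dz":-0.03,"wx":0,"wy":0,"wz":0,"grip":1},{"dx":0,"dy":0,"dz":-0.03,"wx":0,"wy":0,"wz":0,"grip":1},{"dx":0,"dy":0,"dz":-0.01,"wx":0,"wy":0,"wz":0,"grip":1},{"dx":0,"dy":0,"dz":0,"wx":0,"wy":0,"wz":0,"grip":1}]'
python3 -m jog '[{"dx":0,"dy":0,"dz":-0.004,"wx":0,"wy":0,"wz":0,"grip":1},{"dx":0,"dy":0,"dz":-0.004,"wx":0,"wy":0,"wz":0,"grip":1},{"dx":0,"dy":0,"dz":-0.004,"wx":0,"wy":0,"wz":0,"grip":1}]'
```

```text
time_s: 2.55
ee_pos: [664.7, 138.8, 203.0]
ee_rot: [-179.8, -0.0, 100.5]
force: [0.2, -0.6, 0.0]
gripper_width: 0.4
time_s: 2.85
ee_pos: [666.6, 138.1, 193.1]
ee_rot: [179.9, -0.0, 100.4]
force: [-0.1, -0.5, 0.1]
gripper_width: 0.5
```

```bash
python3 -m jog '[{"dx":0,"dy":0,"dz":-0.004,"wx":0,"wy":0,"wz":0,"grip":1},{"dx":0,"dy":0,"dz":-0.004,"wx":0,"wy":0,"wz":0,"grip":1},{"dx":0,"dy":0,"dz":-0.004,"wx":0,"wy":0,"wz":0,"grip":1}]'
python3 - <<'E'
from h import *
a,_=snap('top','t2.png');b,_=snap('scene','s2.png')
s=cv2.resize(cv2.cvtColor(b,cv2.COLOR_RGB2BGR)[100:240,220:400],None,fx=3,fy=3,interpolation=cv2.INTER_CUBIC)
cv2.imwrite('pics/s2c.png',s)
print(env.state()['ee_pos'],env.state()['force'])
E
```

```text
time_s: 3.15
ee_pos: [666.1, 137.8, 179.7]
ee_rot: [180.0, -0.0, 100.4]
force: [0.3, 0.7, -0.5]
gripper_width: 0.2
[665.66876618 137.76124884 179.10400151] [-0.09209644  0.33678128  0.30396476]
```

View pics/s2c.png

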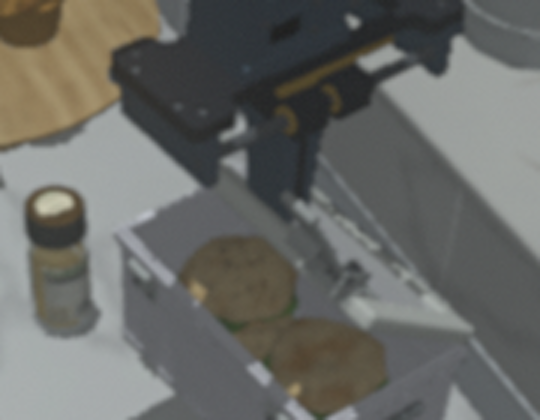

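The fingers are behind the front strip of the lid, near (280,190), and not yet touching. I'll continue down.

```bash
python3 -m jog '[{"dx":-0.003,"dy":0,"dz":-0.004,"wx":0,"wy":0,"wz":0,"grip":1},{"dx":-0.002,"dy":0,"dz":-0.004,"wx":0,"wy":0,"wz":0,"grip":1},{"dx":-0.002,"dy":0,"dz":-0.004,"wx":0,"wy":0,"wz":0,"grip":1}]'; python3 -m jog '[{"dx":-0.002,"dy":0,"dz":-0.004,"wx":0,"wy":0,"wz":0,"grip":1},{"dx":-0.002,"dy":0,"dz":-0.004,"wx":0,"wy":0,"wz":0,"grip":1}]'
python3 -m jog '[{"dx":-0.002,"dy":0,"dz":-0.004,"wx":0,"wy":0,"wz":0,"grip":1},{"dx":-0.002,"dy":0,"dz":-0.004,"wx":0,"wy":0,"wz":0,"grip":1}]'
```

```text
time_s: 3.55
ee_pos: [659.0, 137.8, 168.1]
ee_rot: [180.0, 0.0, 100.4]
force: [-0.9, -0.2, 1.9]
gripper_width: 0.5
time_s: 3.75
ee_pos: [654.7, 137.8, 159.7]
ee_rot: [-180.0, 0.0, 100.4]
force: [-0.1, -0.5, 1.3]
gripper_width: 0.6
time_s: 3.95
ee_pos: [650.8, 137.8, 151.6]
ee_rot: [-180.0, 0.0, 100.4]
force: [0.6, -1.0, 1.2]
gripper_width: 0.6
```

```bash
python3 -m jog '[{"dx":-0.003,"dy":0,"dz":-0.004,"wx":0,"wy":0,"wz":0,"grip":1},{"dx":-0.003,"dy":0,"dz":-0.004,"wx":0,"wy":0,"wz":0,"grip":1},{"dx":-0.003,"dy":-0.001,"dz":-0.004,"wx":0,"wy":0,"wz":0,"grip":1},{"dx":-0.003,"dy":-0.001,"dz":-0.004,"wx":0,"wy":0,"wz":0,"grip":1}]'; python3 -m jog '[{"dx":-0.003,"dy":-0.001,"dz":-0.004,"wx":0,"wy":0,"wz":0,"grip":1},{"dx":-0.003,"dy":-0.001,"dz":-0.004,"wx":0,"wy":0,"wz":0,"grip":1}]'
python3 -m jog '[{"dx":-0.002,"dy":-0.001,"dz":-0.003,"wx":0,"wy":0,"wz":0,"grip":1},{"dx":-0.002,"dy":0,"dz":-0.003,"wx":0,"wy":0,"wz":0,"grip":1}]'
```

```text
time_s: 4.35
ee_pos: [638.8, 136.0, 135.6]
ee_rot: [180.0, -0.0, 100.4]
force: [0.2, 0.6, 0.9]
gripper_width: 0.3
time_s: 4.55
ee_pos: [632.7, 133.8, 127.6]
ee_rot: [180.0, -0.0, 100.4]
force: [0.7, 1.1, 0.8]
gripper_width: 0.4
time_s: 4.75
ee_pos: [628.8, 132.7, 121.7]
ee_rot: [180.0, 0.0, 100.4]
force: [1.1, 0.2, 0.4]
gripper_width: 0.3
```

```bash
python3 -m jog '[{"dx":0,"dy":0,"dz":-0.002,"wx":0,"wy":0,"wz":0,"grip":1},{"dx":0,"dy":0,"dz":-0.001,"wx":0,"wy":0,"wz":0,"grip":1}]';python3 -m jog '[{"dx":0,"dy":0,"dz":-0.001,"wx":0,"wy":0,"wz":0,"grip":1},{"dx":0,"dy":0,"dz":0,"wx":0,"wy":0,"wz":0,"grip":1}]'
```

```text
time_s: 4.95
ee_pos: [628.6, 132.8, 118.7]
ee_rot: [-179.9, 0.0, 100.4]
force: [-0.7, -0.3, -0.2]
gripper_width: 0.6
time_s: 5.15
ee_pos: [629.0, 132.9, 117.8]
ee_rot: [-180.0, -0.0, 100.4]
force: [0.2, -0.6, 0.2]
gripper_width: 0.7
```

```bash
python3 -m jog '[{"dx":0,"dy":0,"dz":-0.001,"wx":0,"wy":0,"wz":0,"grip":1},{"dx":0,"dy":0,"dz":-0.001,"wx":0,"wy":0,"wz":0,"grip":1}]';python3 -m jog '[{"dx":0,"dy":0,"dz":-0.001,"wx":0,"wy":0,"wz":0,"grip":1},{"dx":0,"dy":0,"dz":0,"wx":0,"wy":0,"wz":0,"grip":1}]'
python3 - <<'E'
from h import *
b,_=snap('scene','s3.png')
cv2.imwrite('pics/s3c.png',cv2.resize(cv2.cvtColor(b,cv2.COLOR_RGB2BGR)[100:280,220:400],None,fx=3,fy=3,interpolation=cv2.INTER_CUBIC))
E
```

```text
time_s: 5.35
ee_pos: [629.1, 132.9, 116.2]
ee_rot: [180.0, -0.0, 100.4]
force: [-1.9, -0.7, 8.2]
gripper_width: 0.6
time_s: 5.55
ee_pos: [629.1, 132.9, 116.2]
ee_rot: [179.9, -0.0, 100.4]
force: [-2.2, -0.5, 6.3]
gripper_width: 0.5
```

View pics/s3c.png

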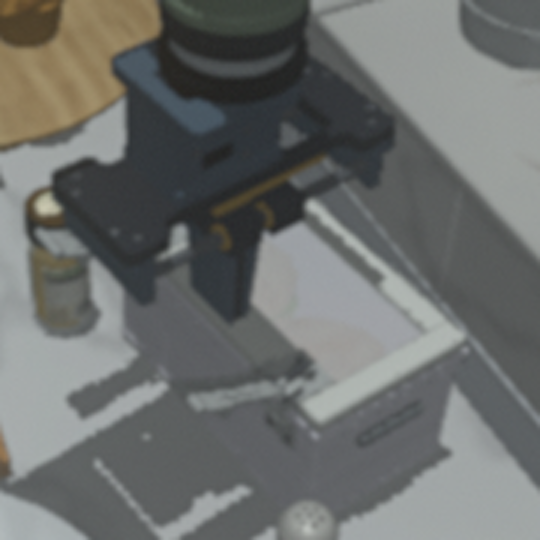

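The lid is down: contact at z=116.2 with 6–8 N. The right lever sticks out from about (295,370) to its tip at about (195,400). I'll lift, then measure the levers.

```bash
python3 -m jog '[{"dx":0,"dy":0,"dz":0.02,"wx":0,"wy":0,"wz":0,"grip":1},{"dx":0,"dy":0,"dz":0.03,"wx":0,"wy":0,"wz":0,"grip":1},{"dx":0,"dy":0,"dz":0.04,"wx":0,"wy":0,"wz":0,"grip":1},{"dx":-0.03,"dy":0,"dz":0.04,"wx":0,"wy":0,"wz":0,"grip":1},{"dx":-0.05,"dy":0,"dz":0.03,"wx":0,"wy":0,"wz":0,"grip":1},{"dx":-0.05,"dy":0,"dz":0.02,"wx":0,"wy":0,"wz":0,"grip":1},{"dx":-0.05,"dy":0,"dz":0,"wx":0,"wy":0,"wz":0,"grip":1},{"dx":-0.05,"dy":0,"dz":0,"wx":0,"wy":0,"wz":0,"grip":1},{"dx":0,"dy":0,"dz":0,"wx":0,"wy":0,"wz":0,"grip":1},{"dx":0,"dy":0,"dz":0,"wx":0,"wy":0,"wz":0,"grip":1}]'
python3 - <<'E'
from h import *
a,_=snap('top','t4.png');b,_=snap('scene','s4.png')
f=lambda im:cv2.cvtColor(im,cv2.COLOR_RGB2BGR)
s=cv2.resize(f(b)[150:280,220:390],(680,520),interpolation=cv2.INTER_CUBIC)[:300*2]
t=cv2.resize(f(a)[140:240,210:360],(600,400),interpolation=cv2.INTER_CUBIC)
s=cv2.resize(f(b)[150:280,225:385],(480,390),interpolation=cv2.INTER_CUBIC) # x3
t=cv2.resize(f(a)[145:240,215:360],None,fx=5.5,fy=5.5,interpolation=cv2.INTER_CUBIC)
cv2.imwrite('pics/t4c.png',t);cv2.imwrite('pics/s4c.png',s)
E
```

```text
time_s: 6.6
ee_pos: [409.3, 133.0, 290.0]
ee_rot: [179.9, -0.0, 100.5]
force: [0.3, -0.1, -0.7]
gripper_width: 0.6
```

View pics/t4c.png

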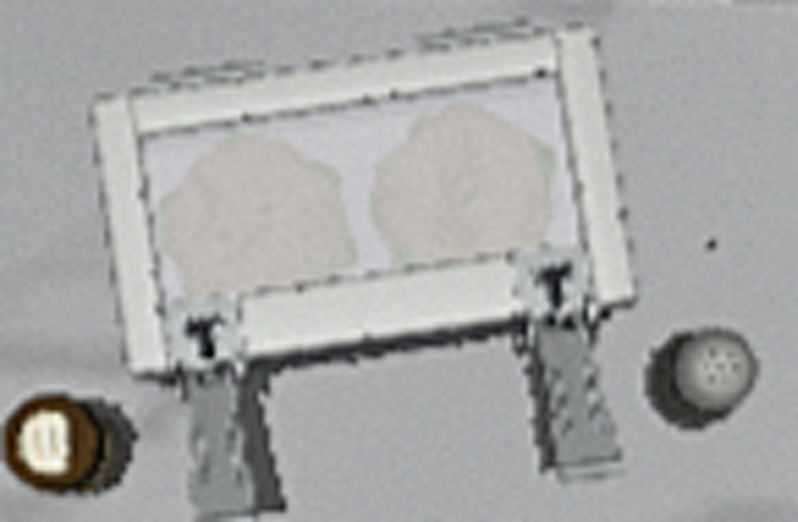

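The top crop shows the lid square and shut. The levers stick out, left tip at (222,512) and right tip at (590,465), and the jar and shaker are unmoved.

Run:
```python
from h import *
T=env.get_calibration('top');p=lambda u,v,z:onz(T,u/5.5+215,v/5.5+145,z)
for n,q in dict(FL=(133,372,116),FR=(635,302,116),BL=(95,103,116),BR=(590,28,116),tipL=(222,512,150),tipR=(590,465,150),rootL=(212,378,125),rootR=(564,320,125)).items():print(n,p(*q).round(1))
print(env.state()['force'])
```

```text
FL [603.8 229.4 116. ]
FR [635.4  30.  116. ]
BL [712.2 247.7 116. ]
BR [745.9  49.2 116. ]
tipL [548.3 190.1 150. ]
tipR [568.9  50.5 150. ]
rootL [601.3 197.1 125. ]
rootR [626.8  58.9 125. ]
[-0.70315183 -0.09839448 -0.06967832]
```

```bash
python3 -m jog '[{"dx":0.036,"dy":-0.02,"dz":-0.02,"wx":0,"wy":0,"wz":0,"grip":1},{"dx":0.035,"dy":-0.02,"dz":-0.02,"wx":0,"wy":0,"wz":0,"grip":1},{"dx":0.035,"dy":-0.02,"dz":-0.02,"wx":0,"wy":0,"wz":0,"grip":1},{"dx":0.035,"dy":-0.02,"dz":-0.02,"wx":0,"wy":0,"wz":0,"grip":1},{"dx":0.03,"dy":-0.001,"dz":-0.03,"wx":0,"wy":0,"wz":0,"grip":1},{"dx":0,"dy":0,"dz":0,"wx":0,"wy":0,"wz":0,"grip":1},{"dx":0,"dy":0,"dz":-0.012,"wx":0,"wy":0,"wz":0,"grip":1},{"dx":0,"dy":0,"dz":-0.008,"wx":0,"wy":0,"wz":0,"grip":1}]'
python3 -m jog '[{"dx":0,"dy":0,"dz":-0.006,"wx":0,"wy":0,"wz":0,"grip":1},{"dx":0,"dy":0,"dz":-0.006,"wx":0,"wy":0,"wz":0,"grip":1},{"dx":0,"dy":0,"dz":-0.006,"wx":0,"wy":0,"wz":0,"grip":1}]'
python3 -m jog '[{"dx":0,"dy":0,"dz":-0.006,"wx":0,"wy":0,"wz":0,"grip":1},{"dx":0,"dy":0,"dz":-0.006,"wx":0,"wy":0,"wz":0,"grip":1}]'
```

```text
time_s: 7.5
ee_pos: [580.6, 52.0, 158.6]
ee_rot: [-180.0, -0.0, 100.4]
force: [-0.7, 0.5, -0.4]
gripper_width: 0.9
time_s: 7.8
ee_pos: [580.7, 52.2, 142.2]
ee_rot: [179.9, 0.0, 100.5]
force: [-1.5, -0.7, 3.1]
gripper_width: 0.3
time_s: 8.0
ee_pos: [580.5, 52.0, 129.4]
ee_rot: [180.0, 0.0, 100.4]
force: [-1.9, -1.1, 3.2]
gripper_width: 0.6
```

```bash
python3 -m jog '[{"dx":0,"dy":0,"dz":-0.006,"wx":0,"wy":0,"wz":0,"grip":1},{"dx":0,"dy":0,"dz":-0.006,"wx":0,"wy":0,"wz":0,"grip":1},{"dx":0,"dy":0,"dz":-0.005,"wx":0,"wy":0,"wz":0,"grip":1}]'
python3 -m jog '[{"dx":0,"dy":0,"dz":-0.005,"wx":0,"wy":0,"wz":0,"grip":1},{"dx":0,"dy":0,"dz":-0.005,"wx":0,"wy":0,"wz":0,"grip":1},{"dx":0,"dy":0,"dz":-0.005,"wx":0,"wy":0,"wz":0,"grip":1}]'
python3 -m jog '[{"dx":0,"dy":0,"dz":-0.004,"wx":0,"wy":0,"wz":0,"grip":1},{"dx":0,"dy":0,"dz":-0.004,"wx":0,"wy":0,"wz":0,"grip":1},{"dx":0,"dy":0,"dz":0,"wx":0,"wy":0,"wz":0,"grip":1},{"dx":0,"dy":0,"dz":0,"wx":0,"wy":0,"wz":0,"grip":1},{"dx":0,"dy":0,"dz":0,"wx":0,"wy":0,"wz":0,"grip":1},{"dx":0,"dy":0,"dz":0,"wx":0,"wy":0,"wz":0,"grip":1},{"dx":0,"dy":0,"dz":0,"wx":0,"wy":0,"wz":0,"grip":1}]'
python3 - <<'E'
from h import *
b,_=snap('scene','s5.png')
cv2.imwrite('pics/s5c.png',cv2.resize(cv2.cvtColor(b,cv2.COLOR_RGB2BGR)[150:300,220:400],None,fx=3.3,fy=3.3,interpolation=cv2.INTER_CUBIC))
E
```

```text
time_s: 8.3
ee_pos: [581.4, 52.0, 111.7]
ee_rot: [179.9, 0.0, 100.4]
force: [0.4, 0.6, 0.8]
gripper_width: 0.3
time_s: 8.6
ee_pos: [580.7, 51.8, 96.6]
ee_rot: [-180.0, 0.0, 100.4]
force: [0.4, 0.2, 0.1]
gripper_width: 0.5
time_s: 9.3
ee_pos: [580.8, 51.9, 89.5]
ee_rot: [180.0, 0.0, 100.4]
force: [0.3, -0.3, -0.1]
gripper_width: 0.7
```

View pics/s5c.png

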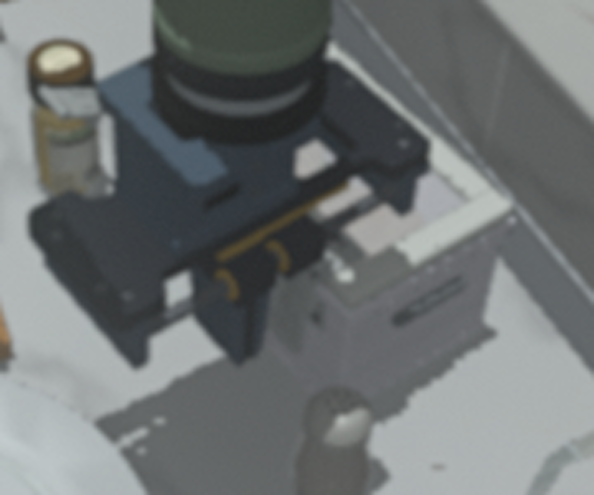

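The right lever appears closed against the front, near (295,325), with zero force on the finger. On to the left lever.

```bash
python3 -m jog '[{"dx":0,"dy":0,"dz":0.04,"wx":0,"wy":0,"wz":0,"grip":1},{"dx":0,"dy":0,"dz":0.04,"wx":0,"wy":0,"wz":0,"grip":1},{"dx":0,"dy":0,"dz":0.02,"wx":0,"wy":0,"wz":0,"grip":1},{"dx":-0.006,"dy":0.035,"dz":0,"wx":0,"wy":0,"wz":0,"grip":1},{"dx":-0.006,"dy":0.035,"dz":0,"wx":0,"wy":0,"wz":0,"grip":1},{"dx":-0.005,"dy":0.035,"dz":0,"wx":0,"wy":0,"wz":0,"grip":1},{"dx":-0.005,"dy":0.034,"dz":0,"wx":0,"wy":0,"wz":0,"grip":1},{"dx":0,"dy":0,"dz":0,"wx":0,"wy":0,"wz":0,"grip":1},{"dx":0,"dy":0,"dz":-0.02,"wx":0,"wy":0,"wz":0,"grip":1},{"dx":0,"dy":0,"dz":-0.01,"wx":0,"wy":0,"wz":0,"grip":1}]'
python3 -m jog '[{"dx":0,"dy":0,"dz":-0.006,"wx":0,"wy":0,"wz":0,"grip":1},{"dx":0,"dy":0,"dz":-0.006,"wx":0,"wy":0,"wz":0,"grip":1},{"dx":0,"dy":0,"dz":-0.006,"wx":0,"wy":0,"wz":0,"grip":1}]'
python3 -m jog '[{"dx":0,"dy":0,"dz":-0.006,"wx":0,"wy":0,"wz":0,"grip":1},{"dx":0,"dy":0,"dz":-0.006,"wx":0,"wy":0,"wz":0,"grip":1}]'
```

```text
time_s: 10.35
ee_pos: [558.1, 190.4, 158.2]
ee_rot: [-179.9, 0.0, 100.5]
force: [-1.1, -0.3, -0.1]
gripper_width: 0.5
time_s: 10.65
ee_pos: [559.2, 190.5, 141.7]
ee_rot: [179.9, -0.0, 100.4]
force: [-1.5, -0.1, 4.0]
gripper_width: 0.5
time_s: 10.85
ee_pos: [558.7, 190.7, 129.3]
ee_rot: [180.0, -0.0, 100.4]
force: [-1.5, -0.0, 4.3]
gripper_width: 0.3
```

Contact shows the same force pattern as on the right lever. I'll press through, wait, then lift and retreat.

```bash
python3 -m jog '[{"dx":0,"dy":0,"dz":-0.006,"wx":0,"wy":0,"wz":0,"grip":1},{"dx":0,"dy":0,"dz":-0.006,"wx":0,"wy":0,"wz":0,"grip":1},{"dx":0,"dy":0,"dz":-0.005,"wx":0,"wy":0,"wz":0,"grip":1}]'
python3 -m jog '[{"dx":0,"dy":0,"dz":-0.005,"wx":0,"wy":0,"wz":0,"grip":1},{"dx":0,"dy":0,"dz":-0.005,"wx":0,"wy":0,"wz":0,"grip":1},{"dx":0,"dy":0,"dz":-0.005,"wx":0,"wy":0,"wz":0,"grip":1},{"dx":0,"dy":0,"dz":-0.004,"wx":0,"wy":0,"wz":0,"grip":1},{"dx":0,"dy":0,"dz":-0.004,"wx":0,"wy":0,"wz":0,"grip":1},{"dx":0,"dy":0,"dz":0,"wx":0,"wy":0,"wz":0,"grip":1},{"dx":0,"dy":0,"dz":0,"wx":0,"wy":0,"wz":0,"grip":1},{"dx":0,"dy":0,"dz":0,"wx":0,"wy":0,"wz":0,"grip":1},{"dx":0,"dy":0,"dz":0,"wx":0,"wy":0,"wz":0,"grip":1},{"dx":0,"dy":0,"dz":0,"wx":0,"wy":0,"wz":0,"grip":1}]'
python3 -m jog '[{"dx":0,"dy":0,"dz":0.04,"wx":0,"wy":0,"wz":0,"grip":1},{"dx":0,"dy":0,"dz":0.05,"wx":0,"wy":0,"wz":0,"grip":1},{"dx":0,"dy":0,"dz":0.05,"wx":0,"wy":0,"wz":0,"grip":1},{"dx":-0.03,"dy":0,"dz":0.03,"wx":0,"wy":0,"wz":0,"grip":1},{"dx":-0.04,"dy":0,"dz":0.02,"wx":0,"wy":0,"wz":0,"grip":1},{"dx":-0.04,"dy":0,"dz":0.01,"wx":0,"wy":0,"wz":0,"grip":1},{"dx":-0.04,"dy":0,"dz":0,"wx":0,"wy":0,"wz":0,"grip":1},{"dx":0,"dy":0,"dz":0,"wx":0,"wy":0,"wz":0,"grip":1},{"dx":0,"dy":0,"dz":0,"wx":0,"wy":0,"wz":0,"grip":1}]'
python3 - <<'E'
from h import *
a,_=snap('top','t6.png');b,_=snap('scene','s6.png')
f=lambda im:cv2.cvtColor(im,cv2.COLOR_RGB2BGR)
s=cv2.resize(f(b)[140:310,205:385],(400,378),interpolation=cv2.INTER_CUBIC)
t=cv2.resize(f(a)[145:280,215:360],(400,372),interpolation=cv2.INTER_CUBIC)
cv2.imwrite('pics/t6c.png',np.hstack([s[:372],t]))
E
```

```text
time_s: 11.15
ee_pos: [559.3, 191.0, 111.7]
ee_rot: [179.9, -0.0, 100.4]
force: [0.3, 0.1, 0.5]
gripper_width: 0.4
time_s: 12.15
ee_pos: [558.8, 190.9, 89.5]
ee_rot: [180.0, -0.0, 100.4]
force: [0.3, -1.0, -0.6]
gripper_width: 0.5
time_s: 13.05
ee_pos: [408.6, 191.0, 289.9]
ee_rot: [179.9, -0.0, 100.5]
force: [0.4, -0.4, 1.1]
gripper_width: 0.1
```

View pics/t6c.png

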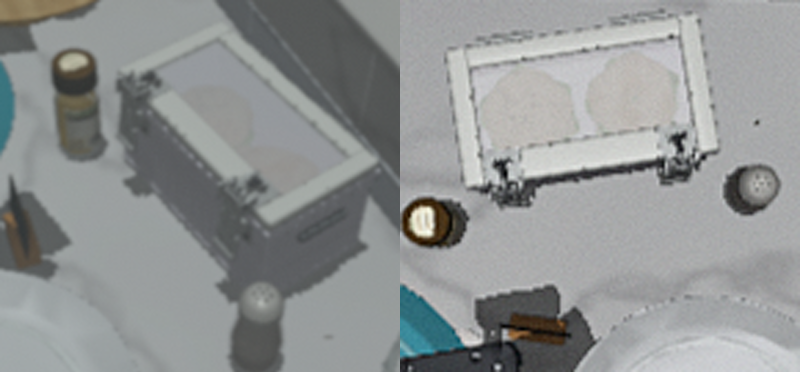

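Both levers hang down in front, and the jar, shaker and block are standing where they were. I'll use the last view to check that both are fully home.

Run:
```python
from h import *
g=lambda n,y0,y1,x0,x1:cv2.resize(cv2.imread(n)[y0:y1,x0:x1],(390,290),interpolation=cv2.INTER_CUBIC)
s=np.hstack([g('pics/s6.png',160,220,250,331),g('pics/s6.png',205,265,285,366)])
t=np.hstack([g('pics/t6.png',195,225,235,275),g('pics/t6.png',185,215,296,336)])
cv2.imwrite('pics/fin.png',np.vstack([s,t]))
```

```text
(no output)
```

View pics/fin.png

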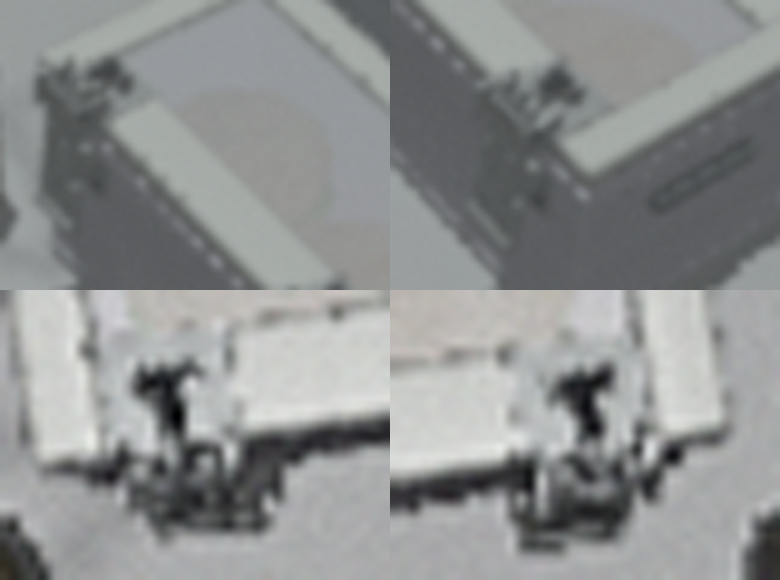

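Both levers look the same: hanging vertically, with equal small overhangs seen from above. I'll hand in.

```bash
python3 -c "
from workcell import env
print(env.state()['time_s'],env.state()['force']);env.job_done()"
```

```text
13.15 [-0.23369961 -0.26644307 -0.86885751]
the job is handed in; nothing more can be done
```

The carrier is shut and latched, and I handed the job in at 13.15 s with the robot clear of everything. With the fingers shut, I pushed the lid down until it stopped at z = 116.2 mm (6–8 N). I then pressed the right lever and the left lever past the middle, at about 3–4 N each, and both snapped over.

- **Last checks:** the final top and scene views show the lid flat, both levers hanging alike against the front, and the salt shaker, spice jar and price holder standing. The finger force was near zero after each lever snapped.
- **Not measured:** I judged the levers fully home by eye in the pictures, not by lever angle. I also compared the carrier's and neighbours' places only by eye.
- **Refused calls:** the first two move commands were rejected because the rows lacked some keys. They moved nothing.

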